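# Flick the centrifuge rotor and brake it on the mark

### The arm

A 6-joint arm with a two-finger parallel gripper is mounted at the origin on the work surface. World frame = base frame: x ahead of the robot, y to its left, z up, the work surface at z = 0. Lengths are in m, angles in rad, forces in N, time in s.
With the tool pointing down it reaches from about 0.375 to 0.9 m from the base axis. Payload 3.1 kg.
Tool frame: the origin (TCP) lies midway between the tips of the shut fingers; the grasp point (between the pads) lies 19 mm behind it (pinch_z is the distance from the TCP to the grasp point, in m); y points along the fingers, z is the direction in which the jaws open and shut, and the axes are right-handed (so a half turn about y gives the same grasp; the last joint's range is limited). The gripper opens to 87 mm and grips with 3 to 60 N. Pads are 19 mm wide; open, the fingers measure 117 mm over their backs; the gripper's body (75 mm by 190 mm) begins 51 mm behind the grasp point.
Start: joints at [-1.28, 0.527, 1.433, -0, 1.181, -0.178], TCP at [0.283, -0.557, 0.223] pointing down, gripper open.
Joint ranges: [-3.08, 3.08], [-0.75, 2.2], [0.22, 2.44], [-1.43, 4.57], [0, 2.65], [-2.85, 2.85]. Speed limits (rad/s): [2.79, 2.79, 3.14, 3.14, 3.14, 3.14].

### API

Orientations are given as a unit quaternion [x, y, z, w].
In Python, from rig import * gives the robot as it stands.
- The arm moves only by the tool drive_tool, never from a script. Its argument "plan" is a list of rows, each a list of 7 numbers: the shift along the tool's x, y, z in mm, then the turn, a rotation vector about the tool's x, y, z in degrees, then the finger opening in mm, from 0 to 87. A call has 1 to 10 rows; each row is the pose to reach, as a shift and turn from the pose commanded when the call began, along the tool's axes at that moment; what a row does not reach only later rows make up. A row lasts 1/10 s, in which the tool goes at most 50 mm and 8.59 degrees, less where a joint would pass 70% of its speed; a pose out of reach is approached as far as the arm can. A call with a gripper value outside its range is refused whole. The fingers move at their own pace and stop on an object; "newtons" is the grip in N (left out, the last holds). Time passes only in rows, so rows that repeat a pose let the fingers close. It gives the time, the measured TCP pose, the force and the opening at its end, in the units of the state.
- get_obs(): the state, without advancing time (a new reading comes with each control period).
- camera(name): name is "scene" or "top" or "wrist"; returns the picture (420x560x3 uint8, blue, green, red); there is no depth.
- get_calibration(name): a dict with "fx", "fy", "cx", "cy" (pixels), "origin" and "rotation" of the camera in the world; the wrist camera has in their place "tool_from_camera" (4x4, takes a point from camera to tool coordinates, whose origin is the TCP and whose axes are the tool frame's). Camera axes: x right, y down, z forward; pixel columns grow to the right and rows downward; lengths in m; the calibration is good to about 2 mm. A picture is of the moment at which its call begins: read the wrist's pose just before it. get_calibration takes no time and is no camera call.
- hand_in(): hands the job in, once; it reports no verdict.
Trained networks look in the newest picture that a camera, given by its name, has taken for a name from the list of things; names that differ only in an ending like _2 or _b are one class to them, and where a whole thing is asked for, a point or a joint stands for the part that bears it (a point fixed in the world has none). Each returns a list of dicts, best first, with "conf" (0 to 1); they miss things now and then, are a little off and sometimes report something else, mostly with a low value. They report only what shows in the picture. A call takes as long as a camera call.
- spot_in(camera, target): "location" ([column, row] in pixels, amid what is visible of it).
- mark_of(camera, target): "location" ([column, row] in pixels: a listed point, or the origin of a listed thing).
The state is a dict: "time": time; "q": joint angles; "joint_velocities": joint speeds; "joint_torque": joint torques, N m; "position": TCP position; "tool_rot": TCP orientation; "ft_force": force on the tool from outside, world axes, zero at the start; "moment": the same for the moment, N m; "grip_width": finger opening in m.
Only numpy, scipy, OpenCV 4.12 (cv2) and the standard library are available. Lean on these libraries where they do the work, as an engineer would, in place of code of your own. Each camera call takes 0.05 s, during which the arm holds its last target. There are 200 camera calls.

### The job

Check that the open centrifuge's rotor runs freely and bring it to its loading position: with a fingertip, flick one of its upright sleeves so that the rotor coasts on by itself, untouched and still turning, for at least five seconds. Then brake it with a gentle fingertip on top of the flat cap in its middle, so that it stops with the middle of its empty place (where the sixth sleeve is missing) at the raised pointer on the casing's rim; do not drag or turn the rotor with a finger on the cap. Then take the hand away and leave it at rest there; grasp nothing, and leave the things around the rotor alone.

Things in the scene. Friction and masses are not known exactly. Their poses are not given: they have to be found in the camera images.
- casing: White centrifuge casing, fixed, 340 (x) x 320 (y) mm, flat top rim 160 mm above the table. Origin: centre of its underside, on the rotor's vertical axis; z up; its front (-x) carries the control panel and the pointer. In the top is a round bowl of 256 mm diameter, 40 mm deep, in which the rotor sits. The lid is off.
- pointer (a point): Tip of the raised pointer, a grey wedge 8 mm high on the front of the casing's rim, pointing in at the rotor; the tip lies 130 mm from the rotor's axis along the casing's -x, 168 mm above the table.
- spin (a joint): Angle of the rotor on its free, nearly frictionless vertical bearing; any number of turns, either way. 0 (and every whole turn, 2 pi) = the middle of the empty place is at the pointer; grows anticlockwise seen from above. Left alone it slows by only about 0.05 to 0.2 rad/s every second (less when slow) and finally stays where it stops. Moment of inertia roughly 0.004 kg m2.
- rotor_head: The rotor, a pale blue-grey disc of 118 mm radius. Origin on the casing's axis, 126 mm above the table; z up; -x points at its empty place (a bare round seat flush with the disc). Five steel sleeves (upright tubes, 24 mm diameter, 189 mm tops, disc under them 148 mm above the table) stand on a circle of 88 mm radius at 240, 300, 0, 60 and 120 degrees from +x; the empty place is at 180.
- gap (a point): Point on the edge of the rotor disc, 118 mm from the axis, at the middle of the empty place; turns with the rotor, 146 mm above the table.
- cap: Flat round cap in the middle of the rotor, 110 mm diameter, 10 mm thick, turning with it. Origin on the axis at its underside; flat top 10 mm above that, 202 mm above the table and 13 mm above the sleeves' tops. It is sprung: it sinks up to 12 mm under a finger, at about 1.5 N to start, 6 N at 4 mm, 10 N at 7 mm, 16 N at the bottom. A few newtons some 30 mm from the axis stop it almost at once; let go, it may creep a degree or two for a second.
- spare_sleeve: Loose steel tube, 24 mm diameter, 50 mm high, standing on the casing's flat top in the back left corner; to be left alone. Origin at the centre of its foot.
- jar: Loose small specimen jar, 30 mm diameter, 40 mm high, standing on the casing's top in the back right corner; to be left alone. Origin at the centre of its foot.
- tube_rack: White rack with blue-capped sample tubes, 108 x 132 x 90 mm high, on the table; to be left alone. Origin under its centre.
- cup: Clear plastic cup, 72 mm wide, 95 mm high; to be left alone. Origin at the centre of its foot.
- pump_bottle: White pump bottle, 68 mm diameter, 177 mm high; to be left alone. Origin at the centre of its foot.
- glove_box: Pale green glove box, 120 x 220 x 70 mm high; to be left alone. Origin under its centre.
- forceps: Steel forceps lying on the table, 135 mm long; to be left alone. Origin under the middle.

How it is judged:
On the way, in this order (a step that is already met when the one before it is completed fails the run):
1. the rotor coasts by itself, untouched by the robot and still turning (faster than 0.1 rad/s), for five seconds ((velocity of joint spin above 0.1 rad/s or velocity of joint spin below -0.1 rad/s) and contact force between each of the arm, the fingers and rotor_head below 0.05 N), for 4.8 s.
2. a fingertip comes down on the cap while the rotor is still turning (contact force between the fingers and cap above 0.2 N and (velocity of joint spin above 0.1 rad/s or velocity of joint spin below -0.1 rad/s)).
3. the fingertip on the cap has stopped the rotor with its empty place at the pointer (contact force between the fingers and cap above 0.2 N and velocity of joint spin between -0.05 and 0.05 rad/s and horizontal distance between gap and pointer below 0.028 m), for 0.1 s.
At the end, for the whole second after the job is handed in: The rotor is at rest (below 0.03 rad/s) with the edge point at the middle of its empty place within 28 mm of the pointer's tip in plan (12 mm when exactly in line, so about 12 degrees either way), and the robot is clear of everything (horizontal distance between gap and pointer below 0.028 m and velocity of joint spin between -0.03 and 0.03 rad/s); the robot touches nothing.
It fails at once if a finger rests on the cap while the rotor stands still away from the pointer (stopped off the mark, or dragged round by the cap) (contact force between the fingers and cap above 0.3 N and velocity of joint spin between -0.02 and 0.02 rad/s and horizontal distance between gap and pointer above 0.028 m).
It fails at once if the cap is pressed harder than 25 N (not gently) (contact force between the fingers and cap above 25 N).
It fails at once if the casing or the rotor is pushed harder than 30 N (contact force between the fingers and casing above 30 N).
It fails at once if a bystander is moved or lifted by more than 15 mm (distance of any of spare_sleeve, jar, tube_rack, cup, pump_bottle, glove_box, forceps from where it was at the start of the episode above 0.015 m).
It also fails if it takes over 64 s, if anything falls off the work surface, if the arm or the gripper's body presses on something with over 40 N, if the wrist force passes 120 N, or if a joint passes its speed limit or range.

## Working session

There is one attempt and no reset: what is moved stays moved. The work goes in short steps, Python scripts to look and compute and a tool call to move; the robot and the scene stay as the last step left them, time stands still between calls to the robot, and variables do not carry over. Pictures are saved under pics/ and viewed, about 8 in all and at most 12, crops included, and the job is handed in when it is done.

Besides the shell and the picture viewer there is one more tool, called after ">>>" by a JSON object that holds its "method" and its "body". drive_tool: Moves the arm, as the interface text tells. Its arguments: {"type":"object","properties":{"plan":{"type":"array","items":{"type":"array","items":{"type":"number"}}},"newtons":{"type":"number"}},"required":["plan"]}

```bash
mkdir -p pics; ls; python3 - <<'E'
from rig import *
import cv2
o=get_obs();print(o)
for n in("scene","top"):
    im=camera(n);cv2.imwrite(f"pics/{n}0.png",im);c=get_calibration(n);print(n,c)
    for t in("casing","pointer","gap","cap","rotor_head","jar","spare_sleeve"):
        print(t,mark_of(n,t)[:2])
print(get_calibration("wrist"),get_obs()["time"])
E
```

```text
pics
{'time': 0.0, 'q': array([-1.27950770e+00,  5.28473107e-01,  1.43391279e+00, -2.69878091e-05,
        1.18138489e+00, -1.78517474e-01]), 'joint_velocities': array([ 0.00199796, -0.00047944, -0.0004146 ,  0.00120533,  0.00064058,
       -0.00135852]), 'joint_torque': array([-2.41142388e-04, -4.40042531e+01, -1.76596624e+01,  6.32887823e-02,
        5.79840993e-02, -1.70906542e-04]), 'position': array([ 0.28274016, -0.55656195,  0.22156403]), 'tool_rot': array([-0.16463382,  0.68845456, -0.68691783,  0.16452941]), 'ft_force': array([ 0.30839273,  0.69445964, -0.29183412]), 'moment': array([-0.01485561,  0.018862  , -0.03032471]), 'grip_width': 0.08688034953789077}
scene {'fx': 541.9730203630909, 'fy': 541.9730203630909, 'cx': 277.88377213492396, 'cy': 202.19824552510502, 'origin': array([0.9985759 , 0.74467657, 1.25876928]), 'rotation': array([ 0.23759791,  0.90644165, -0.33853427, -0.08547118])}
casing []
pointer [{'location': [330.4, 222.2], 'conf': 0.7}]
gap [{'location': [239.4, 235.9], 'conf': 0.68}]
cap [{'location': [286.3, 225.6], 'conf': 0.94}]
rotor_head [{'location': [2
[... 641 characters left out ...]
9], 'conf': 0.76}]
cap [{'location': [244.1, 197.9], 'conf': 0.74}]
rotor_head [{'location': [241.3, 196.6], 'conf': 0.73}]
jar [{'location': [293.9, 160.2], 'conf': 0.39}]
spare_sleeve [{'location': [215.8, 139.4], 'conf': 0.54}]
{'fx': 329.29837900093486, 'fy': 329.29837900093486, 'cx': 284.65826034323106, 'cy': 208.9921367216822, 'tool_from_camera': array([[-1.05796947e-04,  9.53361366e-01,  3.01831234e-01,
        -8.32403074e-02],
       [ 8.28035858e-04, -3.01831049e-01,  9.53361071e-01,
        -1.62005377e-01],
       [ 9.99999652e-01,  3.50789776e-04, -7.57484593e-04,
         9.71598536e-04],
       [ 0.00000000e+00,  0.00000000e+00,  0.00000000e+00,
         1.00000000e+00]])} 0.8
```

```bash
python3 - <<'E'
import cv2,numpy as np
a=cv2.imread("pics/top0.png");b=cv2.imread("pics/scene0.png")
c=cv2.resize(a[110:290,150:390],(800,600),interpolation=cv2.INTER_CUBIC)
cv2.imwrite("pics/topc.png",c)
E
```

```text
(no output)
```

View pics/topc.png

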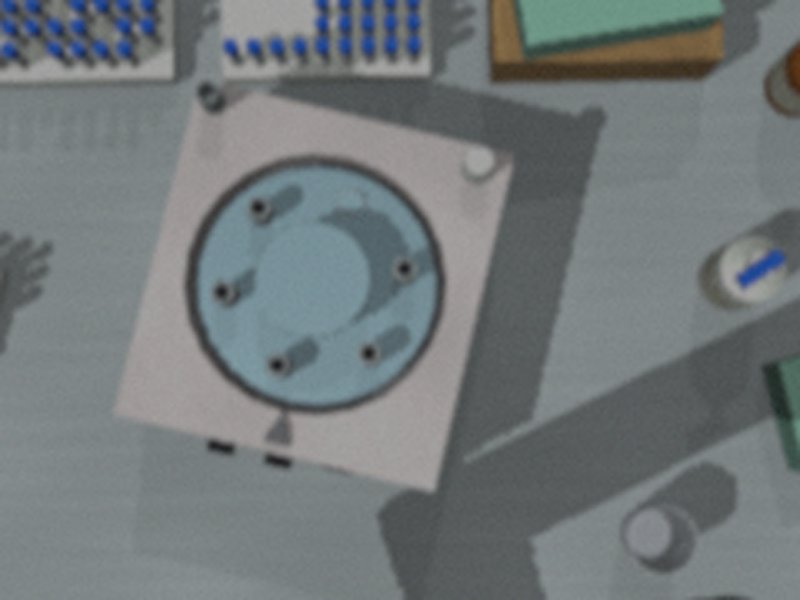

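View pics/scene0.png

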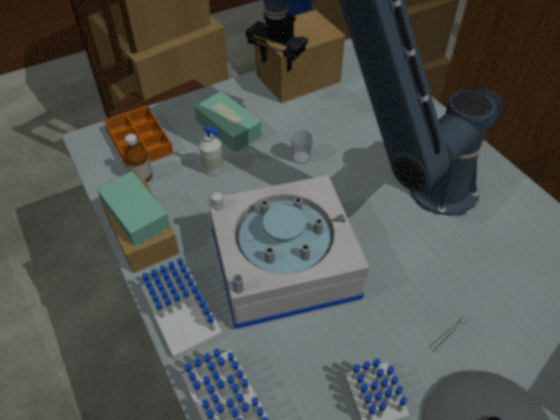

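```bash
cat > h.py <<'E'
import numpy as np,cv2
from scipy.spatial.transform import Rotation as R
from scipy.optimize import least_squares
from rig import *
CAL={n:get_calibration(n) for n in("scene","top")}
def ray(n,uv,z):
    c=CAL[n];d=R.from_quat(c["rotation"]).apply([(uv[0]-c["cx"])/c["fx"],(uv[1]-c["cy"])/c["fy"],1])
    o=np.array(c["origin"]);return o+d*(z-o[2])/d[2]
def proj(n,P):
    c=CAL[n];p=R.from_quat(c["rotation"]).inv().apply(np.atleast_2d(P)-c["origin"])
    return np.c_[c["fx"]*p[:,0]/p[:,2]+c["cx"],c["fy"]*p[:,1]/p[:,2]+c["cy"]]
E
python3 - <<'E'
from h import *
S=[(260,208),(226,292),(278,365),(369,353),(404,268)]
W=np.array([ray("top",(150+x*.3,110+y*.3),.189)[:2] for x,y in S])
def f(p):
    a=p[2]+np.arange(5)*np.pi/3
    return (W-p[:2]-.088*np.c_[np.cos(a),np.sin(a)]).ravel()
# sleeves listed anticlockwise from left-back (image up=+x,left=+y)
s=least_squares(f,[.5,0,.5]);c=s.x[:2];print(W,s.x,np.abs(s.fun).max())
tip=ray("top",(150+284*.3,110+412*.3),.168)[:2];v=tip-c;print("tip",tip,np.hypot(*v),np.degrees(np.arctan2(v[1],v[0])))
co=[ray("top",(150+x*.3,110+y*.3),.16)[:2] for x,y in((115,413),(437,490),(513,152),(203,90))];print(co)
print("gapdir",np.degrees(s.x[2])-60)
for n,uv,z in(("jar",(480,160),.2),("spare",(210,95),.21),("cup",(660,530),.095),("pump",(755,270),.177)):print(n,ray("top",(150+uv[0]*.3,110+uv[1]*.3),z)[:2])
print(ray("scene",(286.3,225.6),.192),ray("scene",(330.4,222.2),.168))
print(R.from_quat(get_obs()["tool_rot"]).as_matrix().round(3))
E
```

```text
[[ 0.64197531  0.05194179]
 [ 0.56166923  0.08509203]
 [ 0.49115465  0.03620897]
 [ 0.50112539 -0.0504746 ]
 [ 0.58192392 -0.08512712]] [5.71689410e-01 4.63162695e-04 6.34127327e-01] 0.002834148520184418
tip [0.44648189 0.03298215] 0.12936154215609488 165.44077216079955
[array([0.44832715, 0.19758104]), array([ 0.36860351, -0.11348361]), array([ 0.69828401, -0.1943487 ]), array([0.76490342, 0.11033879])]
gapdir -23.66718051291351
jar [ 0.68302676 -0.15930324]
spare [0.74731199 0.09591313]
cup [ 0.32025723 -0.34097184]
pump [ 0.57578691 -0.42466258]
[0.57260455 0.01432783 0.192     ] [0.45856865 0.04420074 0.168     ]
[[-0.892  0.     0.453]
 [-0.453 -0.    -0.892]
 [ 0.    -1.     0.   ]]
```

>>> {"method": "drive_tool", "body": {"plan": [[0,-40,0,0,0,0,0],[-425,-40,-399,0,0,0,0],[-425,-40,-399,0,0,0,0],[-425,-40,-399,0,0,0,0],[-425,-40,-399,0,0,0,0],[-425,-40,-399,0,0,0,0],[-425,-40,-399,0,0,0,0],[-425,-40,-399,0,0,0,0],[-425,-40,-399,0,0,0,0],[-425,-40,-399,0,0,0,0]]}}

```text
time: 1.8
position: [0.4365, -0.1323, 0.2629]
tool_rot: [0.164, -0.687, 0.688, -0.165]
ft_force: [0.5, 0.3, -0.3]
grip_width: 0.0153
```

>>> {"method": "drive_tool", "body": {"plan": [[-97,0,-91,0,0,0,0],[-97,0,-91,0,0,0,0],[-97,0,-91,0,0,0,0],[-97,0,-91,0,0,0,0],[-97,0,-91,0,0,0,0]]}}

```text
time: 2.3
position: [0.4813, -0.0086, 0.2626]
tool_rot: [0.165, -0.687, 0.688, -0.165]
ft_force: [-0.2, -0.3, -0.1]
grip_width: 0.0007
```

```bash
python3 - <<'E'
from h import *
o=get_obs();print(o["position"],o["grip_width"])
a=camera("wrist");b=camera("scene")
b=cv2.resize(b[150:320,180:390],(519,420),interpolation=cv2.INTER_CUBIC)
cv2.imwrite("pics/w1.png",cv2.resize(np.hstack([a,b]),None,fx=.74,fy=.74))
# wrist-based rotor centre
T=get_calibration("wrist");M=T["tool_from_camera"];Rt=R.from_quat(o["tool_rot"]).as_matrix()
for t,z in(("cap",.192),("gap",.146),("pointer",.168)):
    for m in mark_of("wrist",t)[:2]:
        u,v=m["location"];d=Rt@M[:3,:3]@[(u-T["cx"])/T["fx"],(v-T["cy"])/T["fy"],1];p=Rt@M[:3,3]+o["position"];print(t,m["conf"],p+d*(z-p[2])/d[2])
E
```

```text
[ 0.48130731 -0.00858363  0.26258663] 0.0006866906810906721
cap 0.69 [0.57337131 0.00481484 0.192     ]
pointer 0.92 [0.44669594 0.03634054 0.168     ]
```

View pics/w1.png

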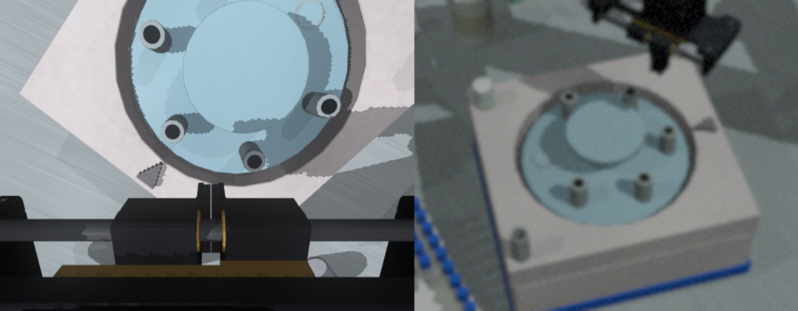

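>>> {"method": "drive_tool", "body": {"plan": [[0,40,0,0,0,0,0],[0,70,0,0,0,0,0],[0,85,0,0,0,0,0],[0,95,0,0,0,0,0],[0,95,0,0,0,0,0]]}}

```text
time: 3.05
position: [0.4806, -0.0096, 0.1666]
tool_rot: [-0.165, 0.688, -0.687, 0.163]
ft_force: [-0.4, 0.8, -0.3]
grip_width: 0.0007
```

>>> {"method": "drive_tool", "body": {"plan": [[0,0,3,0,0,0,0],[0,0,7,0,0,0,0],[0,0,12,0,0,0,0],[0,0,18,0,0,0,0],[0,0,25,0,0,0,0],[0,0,33,0,0,0,0],[0,0,42,0,0,0,0],[0,0,51,0,0,0,0],[0,0,60,0,0,0,0],[0,0,70,0,0,0,0]]}}

```text
time: 4.05
position: [0.5133, -0.0722, 0.1675]
tool_rot: [-0.165, 0.688, -0.688, 0.164]
ft_force: [-0.1, 0.7, -0.6]
grip_width: 0.0001
```

>>> {"method": "drive_tool", "body": {"plan": [[0,-45,0,0,0,0,0],[0,-80,0,0,0,0,0]]}}

```text
time: 4.25
position: [0.5132, -0.0723, 0.248]
tool_rot: [-0.165, 0.688, -0.687, 0.164]
ft_force: [0.4, -0.2, 0.4]
grip_width: 0.0004
```

```bash
cat >> h.py <<'E'
C=np.array([.572,.001]);PA=np.radians(165.4)
def wproj(o,P):
    T=get_calibration("wrist");M=T["tool_from_camera"];Rt=R.from_quat(o["tool_rot"]).as_matrix()
    p=((np.atleast_2d(P)-o["position"])@Rt-M[:3,3])@M[:3,:3]
    return np.c_[T["fx"]*p[:,0]/p[:,2]+T["cx"],T["fy"]*p[:,1]/p[:,2]+T["cy"]]
def wray(o,uv,z):
    T=get_calibration("wrist");M=T["tool_from_camera"];Rt=R.from_quat(o["tool_rot"]).as_matrix()
    d=Rt@M[:3,:3]@[(uv[0]-T["cx"])/T["fx"],(uv[1]-T["cy"])/T["fy"],1];p=Rt@M[:3,3]+o["position"];return p+d*(z-p[2])/d[2]
def pol(xy,z,r): return np.r_[C+r*np.array([np.cos(xy),np.sin(xy)]),z]
def spin(n,save=None):
    "gap angle minus pointer angle (deg) by network and by dark-hole score"
    o=get_obs();im=camera(n);t=o["time"]
    g=cv2.GaussianBlur(cv2.cvtColor(im,cv2.COLOR_BGR2GRAY),(0,0),2 if n=="wrist" else .8).astype(np.float32)
    pr=(lambda P:wproj(o,P)) if n=="wrist" else (lambda P:proj(n,P))
    def smp(P):
        u=pr(P).astype(np.float32);v=cv2.remap(g,u[:,:1],u[:,1:],cv2.INTER_LINEAR,borderValue=-1).ravel();return v
    A=np.radians(np.arange(0,360,1.));best=[]
    dark=smp([pol(a,.186,.088) for a in A]);bg=np.median(dark[dark>=0])
    d=np.where(dark>=0,bg-dark,0)
    s=sum(np.roll(d,-60*k) for k in(1,2,3,4,5))-np.roll(d,0)*1.5
    h=(np.argmax(s)-np.degrees(PA)+180)%360-180
    net=[]
    for m in mark_of(n,"gap")[:2]:
        w=(wray(o,m["location"],.146) if n=="wrist" else ray(n,m["location"],.146))[:2]-C
        net.append((round((np.degrees(np.arctan2(w[1],w[0])-PA)+180)%360-180,1),round(np.hypot(*w),3),m["conf"]))
    if save: cv2.imwrite(save,im)
    print(n,"t=%.2f"%t,"holes %.0f"%h,"net",net)
E
python3 -c "
from h import *
for n in('wrist','scene','top','scene'):spin(n)"
```

```text
wrist t=4.25 holes -141 net [(np.float64(-162.0), np.float64(0.001), 0.51)]
scene t=4.35 holes -134 net [(np.float64(-134.4), np.float64(0.112), 0.91)]
top t=4.45 holes -127 net []
scene t=4.55 holes -120 net [(np.float64(-117.8), np.float64(0.112), 0.86)]
```

>>> {"method": "drive_tool", "body": {"plan": [[-30,0,-20,0,0,0,0],[-55,10,-38,0,0,0,0],[-55,25,-38,0,0,0,0],[-55,33,-38,0,0,0,0],[-55,33,-38,0,0,0,0]]}}

```text
time: 5.15
position: [0.5433, -0.0124, 0.2124]
tool_rot: [-0.166, 0.688, -0.687, 0.163]
ft_force: [-1.1, -0.1, -0.3]
grip_width: 0.0009
```

```bash
python3 -c "
from h import *
for n in('wrist','scene','top','scene'):spin(n,'pics/%s2.png'%n)
print(get_obs()['position'])
a=cv2.imread('pics/wrist2.png');b=cv2.imread('pics/scene2.png')[150:320,180:390]
cv2.imwrite('pics/c2.png',cv2.resize(np.hstack([a,cv2.resize(b,(519,420))]),None,fx=.74,fy=.74))"
```

```text
wrist t=5.15 holes -82 net []
scene t=5.25 holes -74 net []
top t=5.35 holes -6 net [(np.float64(-70.6), np.float64(0.108), 0.89)]
scene t=5.45 holes -62 net [(np.float64(-59.8), np.float64(0.116), 0.94)]
[ 0.54508843 -0.01304992  0.21509254]
```

View pics/c2.png

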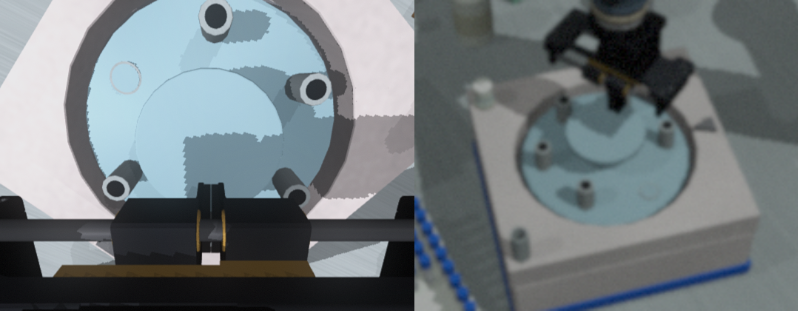

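>>> {"method": "drive_tool", "body": {"plan": [[0,0,0,0,0,0,0],[0,0,0,0,0,0,0],[0,0,0,0,0,0,0],[0,0,0,0,0,0,0],[0,0,0,0,0,0,0],[0,0,0,0,0,0,0],[0,0,0,0,0,0,0],[0,0,0,0,0,0,0],[0,0,0,0,0,0,0],[0,0,0,0,0,0,0]]}}

```text
time: 6.55
position: [0.5449, -0.0127, 0.2145]
tool_rot: [-0.165, 0.688, -0.688, 0.165]
ft_force: [-0.6, 1.0, 0.0]
grip_width: 0.0004
```

>>> {"method": "drive_tool", "body": {"plan": [[0,0,0,0,0,0,0],[0,0,0,0,0,0,0],[0,0,0,0,0,0,0],[0,0,0,0,0,0,0],[0,0,0,0,0,0,0],[0,0,0,0,0,0,0],[0,0,0,0,0,0,0],[0,0,0,0,0,0,0],[0,0,0,0,0,0,0],[0,0,0,0,0,0,0]]}}

```text
time: 7.55
position: [0.5449, -0.0127, 0.2145]
tool_rot: [-0.165, 0.688, -0.688, 0.165]
ft_force: [-0.0, -0.8, -0.1]
grip_width: 0.0005
```

>>> {"method": "drive_tool", "body": {"plan": [[0,0,0,0,0,0,0],[0,0,0,0,0,0,0],[0,0,0,0,0,0,0],[0,0,0,0,0,0,0],[0,0,0,0,0,0,0],[0,0,0,0,0,0,0],[0,0,0,0,0,0,0],[0,0,0,0,0,0,0],[0,0,0,0,0,0,0],[0,0,0,0,0,0,0]]}}

```text
time: 8.55
position: [0.5449, -0.0127, 0.2145]
tool_rot: [-0.165, 0.688, -0.688, 0.165]
ft_force: [0.2, -0.7, -0.1]
grip_width: 0.0003
```

>>> {"method": "drive_tool", "body": {"plan": [[0,0,0,0,0,0,0],[0,0,0,0,0,0,0],[0,0,0,0,0,0,0],[0,0,0,0,0,0,0],[0,0,0,0,0,0,0],[0,0,0,0,0,0,0],[0,0,0,0,0,0,0],[0,0,0,0,0,0,0],[0,0,0,0,0,0,0],[0,0,0,0,0,0,0]]}}

```text
time: 9.55
position: [0.5449, -0.0127, 0.2146]
tool_rot: [0.165, -0.688, 0.688, -0.165]
ft_force: [0.4, -0.6, -1.2]
grip_width: 0.0006
```

```bash
python3 -c "
from h import *
for n in('wrist','scene','wrist','scene'):spin(n)
print(get_obs()['time'])"
```

```text
wrist t=9.55 holes 152 net [(np.float64(154.7), np.float64(0.118), 0.77)]
scene t=9.65 holes 158 net [(np.float64(159.3), np.float64(0.115), 0.75)]
wrist t=9.75 holes 161 net [(np.float64(164.5), np.float64(0.118), 0.72), (np.float64(-128.4), np.float64(0.006), 0.7)]
scene t=9.85 holes 166 net [(np.float64(167.9), np.float64(0.118), 0.71)]
9.95
```

>>> {"method": "drive_tool", "body": {"plan": [[0,2,0,0,0,0,0],[0,4,0,0,0,0,0],[0,6,0,0,0,0,0],[0,6,0,0,0,0,0],[0,6,0,0,0,0,0],[0,6,0,0,0,0,0],[0,6,0,0,0,0,0],[0,6,0,0,0,0,0],[0,6,0,0,0,0,0],[0,6,0,0,0,0,0]]}}

```text
time: 10.95
position: [0.5449, -0.0127, 0.2086]
tool_rot: [0.165, -0.688, 0.688, -0.165]
ft_force: [0.8, -0.8, -0.7]
grip_width: 0.0004
```

>>> {"method": "drive_tool", "body": {"plan": [[0,0,0,0,0,0,0],[0,0,0,0,0,0,0],[0,0,0,0,0,0,0],[0,0,0,0,0,0,0],[0,0,0,0,0,0,0],[0,0,0,0,0,0,0],[0,0,0,0,0,0,0],[0,0,0,0,0,0,0],[0,0,0,0,0,0,0],[0,0,0,0,0,0,0]]}}

```text
time: 11.95
position: [0.5449, -0.0127, 0.2086]
tool_rot: [-0.165, 0.688, -0.688, 0.165]
ft_force: [-0.6, -0.2, -0.2]
grip_width: 0.0002
```

>>> {"method": "drive_tool", "body": {"plan": [[0,0,0,0,0,0,0],[0,0,0,0,0,0,0],[0,0,0,0,0,0,0],[0,0,0,0,0,0,0],[0,0,0,0,0,0,0],[0,0,0,0,0,0,0],[0,0,0,0,0,0,0],[0,0,0,0,0,0,0],[0,0,0,0,0,0,0],[0,0,0,0,0,0,0]]}}

```text
time: 12.95
position: [0.5449, -0.0127, 0.2086]
tool_rot: [-0.165, 0.688, -0.688, 0.165]
ft_force: [0.4, 0.0, 0.8]
grip_width: 0.0003
```

```bash
python3 -c "
from h import *
for n in('wrist','scene','wrist','scene'):spin(n)
print(get_obs()['time'],get_obs()['position'])"
```

```text
wrist t=12.95 holes -81 net [(np.float64(-83.1), np.float64(0.121), 0.57)]
scene t=13.05 holes -78 net [(np.float64(-75.5), np.float64(0.121), 0.55)]
wrist t=13.15 holes -73 net [(np.float64(-76.3), np.float64(0.121), 0.64)]
scene t=13.25 holes -73 net [(np.float64(-73.2), np.float64(0.124), 0.8)]
13.35 [ 0.54489121 -0.01266146  0.20856571]
```

>>> {"method": "drive_tool", "body": {"plan": [[0,0,0,0,0,0,0],[0,0,0,0,0,0,0],[0,0,0,0,0,0,0],[0,0,0,0,0,0,0],[0,0,0,0,0,0,0],[0,0,0,0,0,0,0],[0,0,0,0,0,0,0],[0,0,0,0,0,0,0],[0,0,0,0,0,0,0],[0,0,0,0,0,0,0]]}}

```text
time: 14.35
position: [0.5449, -0.0127, 0.2085]
tool_rot: [-0.165, 0.688, -0.688, 0.165]
ft_force: [-0.9, -0.4, 0.3]
grip_width: 0.0007
```

>>> {"method": "drive_tool", "body": {"plan": [[0,0,0,0,0,0,0],[0,0,0,0,0,0,0],[0,0,0,0,0,0,0]]}}

```text
time: 14.65
position: [0.5449, -0.0127, 0.2085]
tool_rot: [-0.165, 0.688, -0.688, 0.165]
ft_force: [0.3, -0.3, -0.6]
grip_width: 0.0005
```

```bash
python3 -c "
from h import *
for n in('wrist','scene'):spin(n)
print(get_obs()['time'],get_obs()['position'])"
```

```text
wrist t=14.65 holes -36 net [(np.float64(-36.5), np.float64(0.12), 0.77)]
scene t=14.75 holes -33 net [(np.float64(-36.6), np.float64(0.126), 0.7), (np.float64(97.7), np.float64(0.444), 0.34)]
14.85 [ 0.5448777  -0.01267753  0.20856404]
```

>>> {"method": "drive_tool", "body": {"plan": [[0,0,0,0,0,0,0],[0,0,0,0,0,0,0],[0,0,0,0,0,0,0],[0,0,0,0,0,0,0],[0,0,0,0,0,0,0],[0,0,0,0,0,0,0],[0,0,0,0,0,0,0],[0,0,0,0,0,0,0]]}}

```text
time: 15.65
position: [0.5449, -0.0127, 0.2086]
tool_rot: [-0.165, 0.688, -0.688, 0.165]
ft_force: [0.8, -0.6, 0.4]
grip_width: 0.0004
```

```bash
python3 -c "
from h import *
spin('wrist')
print(get_obs()['time'],get_obs()['position'])"
```

```text
wrist t=15.65 holes -15 net [(np.float64(-15.6), np.float64(0.117), 0.95)]
15.75 [ 0.54487739 -0.01267652  0.2085793 ]
```

>>> {"method": "drive_tool", "body": {"plan": [[0,0,0,0,0,0,0],[0,0,0,0,0,0,0],[0,0,0,0,0,0,0],[0,6,0,0,0,0,0],[0,9,0,0,0,0,0],[0,11,0,0,0,0,0],[0,11,0,0,0,0,0],[0,11,0,0,0,0,0],[0,11,0,0,0,0,0],[0,11,0,0,0,0,0]]}}

```text
time: 16.75
position: [0.5453, -0.0128, 0.1984]
tool_rot: [0.164, -0.687, 0.688, -0.165]
ft_force: [-1.2, 0.5, 6.2]
grip_width: 0.0006
```

```bash
python3 -c "
from h import *
spin('wrist');spin('scene')
print(get_obs()['time'],get_obs()['position'],get_obs()['ft_force'])"
```

```text
wrist t=16.75 holes -59 net []
scene t=16.85 holes -2 net [(np.float64(-2.8), np.float64(0.125), 0.85)]
16.95 [ 0.545324   -0.01284999  0.19836341] [-0.8279615   0.27523754  5.64804495]
```

>>> {"method": "drive_tool", "body": {"plan": [[0,0,0,0,0,0,0],[0,0,0,0,0,0,0],[0,0,0,0,0,0,0],[0,0,0,0,0,0,0],[0,-20,0,0,0,0,0],[0,-60,0,0,0,0,0],[0,-100,0,0,0,0,0],[0,-100,0,0,0,0,0],[0,-100,0,0,0,0,0],[0,-100,0,0,0,0,0]]}}

```text
time: 17.95
position: [0.5437, -0.0124, 0.296]
tool_rot: [-0.166, 0.688, -0.687, 0.163]
ft_force: [0.2, -0.4, -0.2]
grip_width: -0.0
```

>>> {"method": "drive_tool", "body": {"plan": [[0,0,0,0,0,0,0],[0,0,0,0,0,0,0],[0,0,0,0,0,0,0],[0,0,0,0,0,0,0],[0,0,0,0,0,0,0],[0,0,0,0,0,0,0],[0,0,0,0,0,0,0],[0,0,0,0,0,0,0],[0,0,0,0,0,0,0],[0,0,0,0,0,0,0]]}}

```text
time: 18.95
position: [0.5449, -0.0127, 0.2976]
tool_rot: [0.165, -0.688, 0.688, -0.165]
ft_force: [0.5, -0.1, -0.2]
grip_width: 0.0005
```

```bash
python3 -c "
from h import *
for n in('wrist','scene','wrist','scene','scene'):spin(n,'pics/%s3.png'%n)
print(get_obs()['time'],get_obs()['position'],get_obs()['ft_force'])
a=cv2.imread('pics/wrist3.png');b=cv2.imread('pics/scene3.png')[150:320,180:390]
cv2.imwrite('pics/c3.png',cv2.resize(np.hstack([a,cv2.resize(b,(519,420))]),None,fx=.74,fy=.74))"
```

```text
wrist t=18.95 holes -26 net [(np.float64(-28.6), np.float64(0.119), 0.81)]
scene t=19.05 holes -28 net [(np.float64(-30.2), np.float64(0.122), 0.96)]
wrist t=19.15 holes -28 net [(np.float64(-30.1), np.float64(0.119), 0.63)]
scene t=19.25 holes -30 net [(np.float64(-28.4), np.float64(0.122), 0.96)]
scene t=19.35 holes -31 net [(np.float64(-31.1), np.float64(0.124), 0.91)]
19.45 [ 0.54488549 -0.01270029  0.29754684] [-0.17350603  0.20378972  0.18332853]
```

View pics/c3.png

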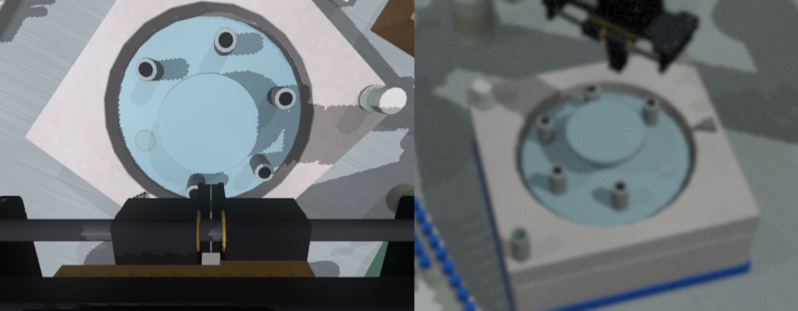

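>>> {"method": "drive_tool", "body": {"plan": [[10,10,-35,0,0,0,0],[22,40,-74,0,0,0,0],[22,70,-74,0,0,0,0],[22,70,-74,0,0,0,0],[22,70,-74,0,0,0,0]]}}

```text
time: 19.95
position: [0.4926, 0.0431, 0.228]
tool_rot: [0.164, -0.688, 0.688, -0.165]
ft_force: [0.6, -0.1, 0.7]
grip_width: 0.0007
```

```bash
python3 -c "
from h import *
for n in('scene','wrist','scene'):spin(n)
o=get_obs();d=o['position'][:2]-C;print(o['time'],o['position'],np.hypot(*d),np.degrees(np.arctan2(d[1],d[0])))"
```

```text
scene t=19.95 holes -38 net [(np.float64(-39.6), np.float64(0.122), 0.68)]
wrist t=20.05 holes -40 net [(np.float64(-41.1), np.float64(0.122), 0.74)]
scene t=20.15 holes -40 net [(np.float64(-41.6), np.float64(0.122), 0.65)]
20.25 [0.49286539 0.04283903 0.22858171] 0.08951419311391187 152.13427039604977
```

>>> {"method": "drive_tool", "body": {"plan": [[0,30,0,0,0,0,0],[0,52,0,0,0,0,0],[0,61,0,0,0,0,0],[3,61,2,0,0,0,0],[6,61,5,0,0,0,0],[11,61,9,0,0,0,0],[16,61,15,0,0,0,0],[22,61,21,0,0,0,0],[26,61,29,0,0,0,0],[31,61,37,0,0,0,0]]}}

```text
time: 21.25
position: [0.481, -0.0047, 0.1668]
tool_rot: [0.164, -0.688, 0.688, -0.165]
ft_force: [0.1, -0.0, 0.5]
grip_width: 0.0004
```

>>> {"method": "drive_tool", "body": {"plan": [[3,0,9,0,0,0,0],[5,0,18,0,0,0,0],[7,0,27,0,0,0,0],[7,0,37,0,0,0,0],[7,-45,37,0,0,0,0],[7,-65,37,0,0,0,0],[-10,-65,20,0,0,0,0],[-53,-65,37,0,0,0,0],[-53,-40,37,0,0,0,0],[-53,-40,37,0,0,0,0]]}}

```text
time: 22.25
position: [0.5438, -0.0124, 0.2041]
tool_rot: [-0.167, 0.689, -0.687, 0.163]
ft_force: [-0.7, 0.8, -0.1]
grip_width: 0.0006
```

```bash
python3 -c "
from h import *
for n in('scene','wrist','scene'):spin(n)
o=get_obs();d=o['position'][:2]-C;print(o['time'],o['position'],np.hypot(*d),np.degrees(np.arctan2(d[1],d[0])))"
```

```text
scene t=22.25 holes 42 net [(np.float64(38.9), np.float64(0.117), 0.62)]
wrist t=22.35 holes -67 net []
scene t=22.45 holes -48 net [(np.float64(52.3), np.float64(0.114), 0.71)]
22.55 [ 0.54483954 -0.0129524   0.20736618] 0.030534565895007342 -152.81031521504732
```

>>> {"method": "drive_tool", "body": {"plan": [[0,-1,0,0,0,0,0],[0,-1,0,0,0,0,0],[0,-1,0,0,0,0,0],[0,-1,0,0,0,0,0],[0,-1,0,0,0,0,0],[0,-1,0,0,0,0,0],[0,-1,0,0,0,0,0],[0,-1,0,0,0,0,0],[0,-1,0,0,0,0,0],[0,-1,0,0,0,0,0]]}}

```text
time: 23.55
position: [0.5449, -0.0127, 0.2075]
tool_rot: [-0.165, 0.688, -0.688, 0.165]
ft_force: [-0.2, -0.2, 0.1]
grip_width: 0.0002
```

>>> {"method": "drive_tool", "body": {"plan": [[0,0,0,0,0,0,0],[0,0,0,0,0,0,0],[0,0,0,0,0,0,0],[0,0,0,0,0,0,0],[0,0,0,0,0,0,0],[0,0,0,0,0,0,0],[0,0,0,0,0,0,0],[0,0,0,0,0,0,0],[0,0,0,0,0,0,0],[0,0,0,0,0,0,0]]}}

```text
time: 24.55
position: [0.5449, -0.0127, 0.2075]
tool_rot: [-0.165, 0.688, -0.688, 0.165]
ft_force: [-0.3, 0.6, 0.1]
grip_width: 0.0006
```

>>> {"method": "drive_tool", "body": {"plan": [[0,0,0,0,0,0,0],[0,0,0,0,0,0,0],[0,0,0,0,0,0,0],[0,0,0,0,0,0,0],[0,0,0,0,0,0,0],[0,0,0,0,0,0,0],[0,0,0,0,0,0,0],[0,0,0,0,0,0,0],[0,0,0,0,0,0,0],[0,0,0,0,0,0,0]]}}

```text
time: 25.55
position: [0.5449, -0.0127, 0.2075]
tool_rot: [-0.165, 0.688, -0.688, 0.165]
ft_force: [0.2, -0.1, -0.0]
grip_width: 0.0004
```

```bash
python3 -c "
from h import *
for n in('scene','wrist','scene'):spin(n)
o=get_obs();print(o['time'],o['position'])"
```

```text
scene t=25.55 holes -112 net [(np.float64(-109.0), np.float64(0.119), 0.85)]
wrist t=25.65 holes -108 net [(np.float64(-107.5), np.float64(0.121), 0.97)]
scene t=25.75 holes -102 net [(np.float64(-100.7), np.float64(0.127), 0.83)]
25.85 [ 0.54487032 -0.01268301  0.20755158]
```

>>> {"method": "drive_tool", "body": {"plan": [[0,0,0,0,0,0,0],[0,0,0,0,0,0,0],[0,0,0,0,0,0,0],[0,0,0,0,0,0,0],[0,0,0,0,0,0,0],[0,0,0,0,0,0,0],[0,0,0,0,0,0,0],[0,0,0,0,0,0,0],[0,0,0,0,0,0,0],[0,0,0,0,0,0,0]]}}

```text
time: 26.85
position: [0.5449, -0.0127, 0.2076]
tool_rot: [-0.165, 0.688, -0.688, 0.165]
ft_force: [0.3, -0.3, 0.3]
grip_width: 0.0005
```

```bash
python3 -c "
from h import *
for n in('wrist','scene'):spin(n)
o=get_obs();print(o['time'],o['position'])"
```

```text
wrist t=26.85 holes -45 net []
scene t=26.95 holes -41 net [(np.float64(-41.6), np.float64(0.124), 0.69)]
27.05 [ 0.54486255 -0.01267334  0.20755379]
```

>>> {"method": "drive_tool", "body": {"plan": [[0,0,0,0,0,0,0],[0,0,0,0,0,0,0],[0,0,0,0,0,0,0],[0,0,0,0,0,0,0],[0,0,0,0,0,0,0],[0,3,0,0,0,0,0],[0,8,0,0,0,0,0],[0,10,0,0,0,0,0],[0,10,0,0,0,0,0],[0,10,0,0,0,0,0]]}}

```text
time: 28.05
position: [0.5455, -0.013, 0.1983]
tool_rot: [0.164, -0.687, 0.688, -0.165]
ft_force: [-0.9, 0.6, 5.7]
grip_width: 0.0004
```

```bash
python3 -c "
from h import *
spin('wrist');spin('scene');spin('scene')
o=get_obs();print(o['time'],o['position'],o['ft_force'])"
```

```text
wrist t=28.05 holes -61 net [(np.float64(-8.1), np.float64(0.118), 0.66)]
scene t=28.15 holes -5 net [(np.float64(-5.0), np.float64(0.129), 0.86)]
scene t=28.25 holes -5 net [(np.float64(-4.6), np.float64(0.124), 0.86)]
28.35 [ 0.54549422 -0.01300791  0.19840709] [-0.64973447 -0.56483082  5.98470944]
```

>>> {"method": "drive_tool", "body": {"plan": [[0,-0.3,0.03,0,0,0,0],[0,-0.6,0.06,0,0,0,0],[0,-0.9,0.09,0,0,0,0],[0,-1.2,0.12,0,0,0,0],[0,-1.5,0.15,0,0,0,0],[0,-1.8,0.18,0,0,0,0],[0,-2.1,0.21,0,0,0,0],[0,-2.4,0.24,0,0,0,0],[0,-2.7,0.27,0,0,0,0],[0,-3.0,0.3,0,0,0,0]]}}

```text
time: 29.35
position: [0.5453, -0.0129, 0.2006]
tool_rot: [-0.164, 0.688, -0.688, 0.165]
ft_force: [1.4, 0.6, 3.3]
grip_width: 0.0004
```

```bash
python3 -c "
from h import *
spin('scene');spin('scene')
o=get_obs();print(o['time'],o['position'],o['ft_force'])"
```

```text
scene t=29.35 holes -5 net [(np.float64(-8.4), np.float64(0.123), 0.96)]
scene t=29.45 holes -5 net [(np.float64(-10.8), np.float64(0.124), 0.6)]
29.55 [ 0.54528504 -0.01281531  0.20054279] [1.17131519 0.60419043 3.07511291]
```

>>> {"method": "drive_tool", "body": {"plan": [[0,-0.1,0.02,0,0,0,0],[0,-0.2,0.04,0,0,0,0],[0,-0.3,0.06,0,0,0,0],[0,-0.4,0.08,0,0,0,0],[0,-0.5,0.1,0,0,0,0],[0,-0.6,0.12,0,0,0,0],[0,-0.7,0.14,0,0,0,0],[0,-0.8,0.16,0,0,0,0],[0,-0.9,0.18,0,0,0,0],[0,-1.0,0.2,0,0,0,0]]}}

```text
time: 30.55
position: [0.5449, -0.0131, 0.2015]
tool_rot: [-0.165, 0.688, -0.688, 0.164]
ft_force: [1.4, 0.4, 2.9]
grip_width: 0.0007
```

>>> {"method": "drive_tool", "body": {"plan": [[0,-0.1,0.02,0,0,0,0],[0,-0.2,0.04,0,0,0,0],[0,-0.3,0.06,0,0,0,0],[0,-0.4,0.08,0,0,0,0],[0,-0.5,0.1,0,0,0,0],[0,-0.6,0.12,0,0,0,0],[0,-0.7,0.14,0,0,0,0],[0,-0.8,0.16,0,0,0,0],[0,-0.9,0.18,0,0,0,0],[0,-1.0,0.2,0,0,0,0]]}}

```text
time: 31.55
position: [0.545, -0.0133, 0.2024]
tool_rot: [-0.165, 0.688, -0.688, 0.164]
ft_force: [0.6, -0.0, 0.6]
grip_width: 0.0003
```

```bash
python3 -c "
from h import *
spin('scene');spin('scene')
o=get_obs();print(o['time'],o['position'],o['ft_force'])"
```

```text
scene t=31.55 holes -5 net [(np.float64(-7.3), np.float64(0.132), 0.83)]
scene t=31.65 holes -5 net [(np.float64(116.1), np.float64(0.305), 0.31)]
31.75 [ 0.54497956 -0.01335712  0.20243699] [1.12663806 0.2029055  0.86026334]
```

>>> {"method": "drive_tool", "body": {"plan": [[0,-0.1,0,0,0,0,0],[0,-0.2,0,0,0,0,0],[0,-0.3,0,0,0,0,0],[0,-0.4,0,0,0,0,0],[0,-0.5,0,0,0,0,0],[0,-0.7,0,0,0,0,0],[0,-0.9,0,0,0,0,0],[0,-1.1,0,0,0,0,0],[0,-1.5,0,0,0,0,0],[0,-2.0,0,0,0,0,0]]}}

```text
time: 32.75
position: [0.5452, -0.0133, 0.2046]
tool_rot: [0.165, -0.688, 0.688, -0.165]
ft_force: [0.4, 0.5, 0.4]
grip_width: 0.0002
```

>>> {"method": "drive_tool", "body": {"plan": [[0,-1,0,0,0,0,0],[0,-3,0,0,0,0,0],[0,-10,0,0,0,0,0],[0,-30,0,0,0,0,0],[0,-60,0,0,0,0,0],[0,-90,0,0,0,0,0],[0,-90,0,0,0,0,0],[0,-90,0,0,0,0,0],[0,-90,0,0,0,0,0],[0,-90,0,0,0,0,0]]}}

```text
time: 33.75
position: [0.5443, -0.0131, 0.2932]
tool_rot: [-0.166, 0.688, -0.687, 0.164]
ft_force: [-0.0, -0.5, -1.0]
grip_width: 0.0003
```

```bash
python3 -c "
from h import *
spin('wrist');spin('scene');spin('scene')
o=get_obs();print(o['time'],o['position'],o['ft_force'])"
```

```text
wrist t=33.75 holes -6 net [(np.float64(-8.4), np.float64(0.117), 0.86)]
scene t=33.85 holes -6 net [(np.float64(-8.4), np.float64(0.128), 0.56)]
scene t=33.95 holes -6 net [(np.float64(-4.1), np.float64(0.126), 0.81)]
34.05 [ 0.54507106 -0.01330177  0.2941236 ] [-0.68736278  0.31646685  0.11134715]
```

>>> {"method": "drive_tool", "body": {"plan": [[0,0,0,0,0,0,0],[0,0,0,0,0,0,0],[0,0,0,0,0,0,0],[0,0,0,0,0,0,0],[0,0,0,0,0,0,0],[0,0,0,0,0,0,0],[0,0,0,0,0,0,0],[0,0,0,0,0,0,0],[0,0,0,0,0,0,0],[0,0,0,0,0,0,0]]}}

```text
time: 35.05
position: [0.5452, -0.0133, 0.2946]
tool_rot: [0.165, -0.688, 0.688, -0.165]
ft_force: [-0.3, -0.3, 0.6]
grip_width: 0.0003
```

```bash
python3 -c "
from h import *
for n in('wrist','scene','wrist','scene'):spin(n,'pics/%s4.png'%n)
o=get_obs();print(o['time'],o['position'],o['ft_force'])
a=cv2.imread('pics/wrist4.png');b=cv2.imread('pics/scene4.png')[150:320,180:390]
cv2.imwrite('pics/c4.png',cv2.resize(np.hstack([a,cv2.resize(b,(519,420))]),None,fx=.74,fy=.74))"
```

```text
wrist t=35.05 holes -6 net [(np.float64(-8.3), np.float64(0.119), 0.8), (np.float64(3.0), np.float64(0.005), 0.63)]
scene t=35.15 holes -6 net [(np.float64(-7.9), np.float64(0.121), 0.95), (np.float64(7.6), np.float64(0.138), 0.64)]
wrist t=35.25 holes -6 net [(np.float64(-9.3), np.float64(0.118), 0.79)]
scene t=35.35 holes -6 net [(np.float64(-10.5), np.float64(0.121), 0.94)]
35.45 [ 0.54520654 -0.01330945  0.29456247] [-0.69517811 -0.28041491  0.47579302]
```

View pics/c4.png

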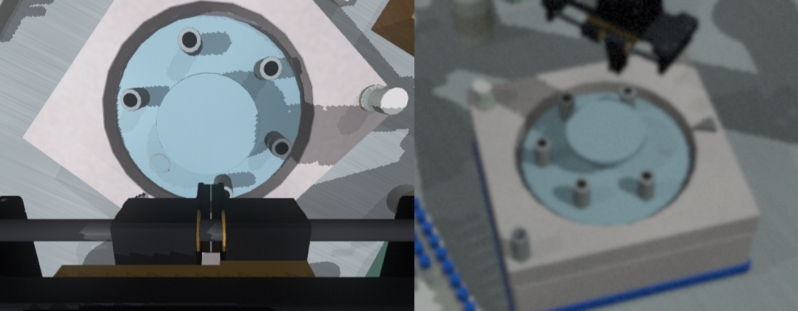

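>>> {"method": "drive_tool", "body": {"plan": [[0,-10,40,0,0,0,0],[0,-10,90,0,0,0,0],[0,-10,140,0,0,0,0],[0,-10,190,0,0,0,0],[0,-10,220,0,0,0,0],[0,-10,220,0,0,0,0],[0,-10,220,0,0,0,0]]}}

```text
time: 36.15
position: [0.6444, -0.2097, 0.3038]
tool_rot: [-0.165, 0.688, -0.687, 0.164]
ft_force: [0.5, -0.6, -0.2]
grip_width: 0.0007
```

```bash
python3 - <<'E'
from h import *
for n in('top','scene'):
    spin(n,'pics/%s5.png'%n)
    for t in('pointer','cap','gap'):
        for m in mark_of(n,t)[:2]:
            z={'pointer':.168,'cap':.192,'gap':.146}[t];print(n,t,m['conf'],ray(n,m['location'],z)[:2].round(4),m['location'])
im=cv2.imread('pics/top5.png');cv2.imwrite('pics/c5.png',cv2.resize(im[130:270,160:350],(800,590),interpolation=cv2.INTER_CUBIC))
print(get_obs()['time'])
E
```

```text
top t=36.15 holes -6 net []
top cap 0.73 [0.5757 0.0036] [243.3, 192.7]
scene t=36.40 holes -6 net [(np.float64(-4.1), np.float64(0.122), 0.84)]
scene pointer 0.83 [0.4562 0.0368] [329.6, 219.9]
scene pointer 0.49 [0.4142 0.4345] [444.4, 335.4]
scene cap 0.66 [0.5692 0.014 ] [287.4, 225.0]
scene gap 0.84 [0.4566 0.04  ] [329.6, 226.1]
36.65
```

View pics/c5.png

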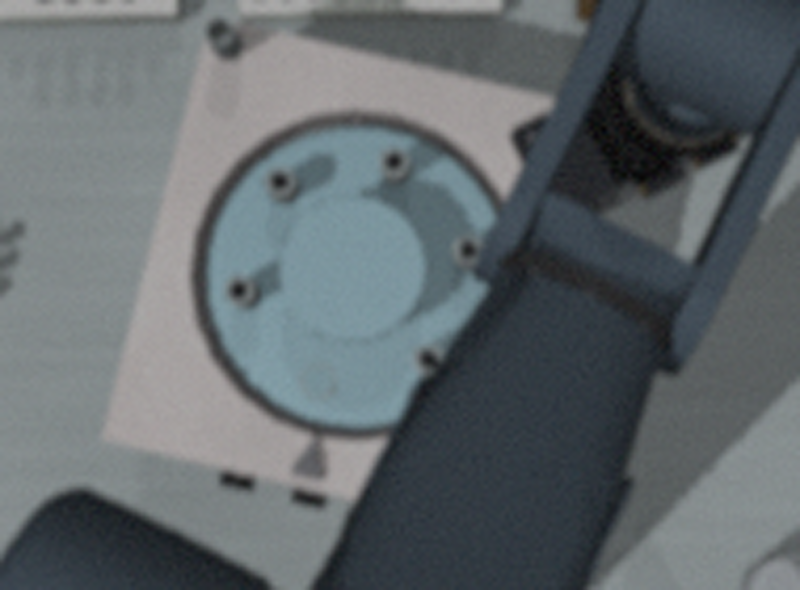

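```bash
python3 -c "
from h import *
spin('scene')
print(get_obs()['time'],hand_in())"
```

```text
scene t=36.65 holes -6 net [(np.float64(-9.0), np.float64(0.116), 0.71)]
the job is handed in; nothing more can be done
36.75 None
```

The job is handed in. The rotor is at rest with its empty place about 6° clockwise of the pointer, roughly 17 mm from its tip in plan (limit 28 mm). It took two flicks: the first brake stopped the rotor on the mark, but it turned off again when I lifted.

- **Flick and coast:** I flicked a sleeve and the rotor ran untouched from about 4.2 s to 16.2 s, starting at about 1.1 rad/s.
- **First brake:** A fingertip on the cap, at about 6 N, stopped it at −2°. Lifting the finger quickly then turned it clockwise at about 13°/s.
- **Second flick and brake:** I flicked a sleeve again and braked with the same force, which stopped it at about −5°. I then lifted the finger very slowly, in steps of 0.1 to 0.3 mm.
- **Last checks:** With the hand clear, the sleeve fit read a steady −6° in all three cameras from 33.8 to 36.7 s. Measuring the top picture by hand gave −5.7°. The network's gap readings were noisier, between −4° and −10.5°, but still within the 12° allowed.
- **Contact:** The wrist force at the end was within noise. I saw no sign of contact with the things around the rotor, but I did not measure their positions again.

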